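# Scan the consumables can and click the welding remote to 7

### The job

Stand the can that carries the tag plate upright in the middle of the tag reader's round pad, turned so that its tag squarely faces the reader's window, putting it down gently. Then turn the click dial on the welding remote to mark 7 (the marks go clockwise from 0 to 10, one click each, with the long ones at 0, 5 and 10) and let go. Leave the other things on the bench where they are.

Things in the scene. Friction and masses are not known exactly. Their poses are not given: they have to be found in the camera images.
- can_center (a point): centre of the tagged can, 55 mm above its underside: grey steel can standing upright, 54 mm in diameter, 110 mm tall, about 350 g, with a raised tag plate (24 mm wide, 40 mm tall, outer face 30 mm from the axis) on its side and a raised rib (3 mm high, 6 mm wide) on its lid from the centre towards the tag. Its x axis points out through the middle of the tag, z up.
- can_tag (a point): the middle of the tag plate's outer face, 30 mm from the can's axis along its x axis and 50 mm above its underside.
- pad (a point): centre of the top of the reader's round rubber pad (72 mm in diameter, top 6 mm above the table). Its x axis points level to the reader: a fixed upright grey block 90 mm wide, 55 mm deep, 105 mm tall, with a dark window in the face 75 mm from this point. Both are on a fixed base plate 3 mm thick, 100 mm wide, reaching 30 mm behind this point.
- remote: the remote control: a black box fixed on the table, 110 mm along its x, 150 mm along its y, 60 mm tall, origin at the centre of its underside. The dial's axis passes through the origin. Two steel guard hoops of 8 mm rod stand along x at 67 mm to either side (y) of the dial, up to 104 mm above the table.
- dial_face (a point): middle of the remote's top, under the dial. Round it are 11 printed marks 30 degrees apart, starting 31 mm out; marks 0, 5 and 10 are 14 mm long, the others 7 mm. Its x axis is the box's x axis: mark 5 lies along +x, mark 0 150 degrees anticlockwise of it seen from above; numbers go up clockwise.
- dial (a joint): the dial's angle in rad: 0 at mark 0 (end stop), growing clockwise seen from above to 5.236 at mark 10 (end stop). It clicks into a detent at every mark, so mark n is n x 0.5236 rad (30 degrees); about 0.06 N m takes it over a click, and let go between marks it snaps to the nearer one. At the start it is at one of marks 0 to 4.
- dial_grip (a point): the point to grip the dial, on its upright axis, 31 mm above the box's top, 91 mm above the table. The dial is a grey disc 48 mm in diameter, 6 mm thick, with an upright bar 42 mm long and 14 mm wide, top 40 mm above the box; grip it across the 14 mm. The x axis lies along the bar towards its pointer nose (28 mm out; white line on that half of the top).
- plain_can: bystander: a can of the same size and colour as the tagged can but without tag or rib; origin at the centre of its underside.
- jar: bystander: squat grey jar, 58 mm in diameter, 75 mm tall, origin under its centre.
- spray: bystander: upright aluminium bottle, 52 mm in diameter, 150 mm tall, origin under its centre.
- nozzle: bystander: copper torch nozzle standing upright, 25 mm in diameter, 62 mm tall, origin under its centre.
- hammer: bystander: a hammer lying on the table, 240 mm long along its x, under 60 mm tall.
- magnet: bystander: a flat steel welding square, 90 x 80 mm, 18 mm tall.
- angle: bystander: an offcut of steel angle, 160 mm along its x, 40 mm wide, 40 mm tall.
- brush: bystander: a brush lying on the table, 200 mm long along its x, under 60 mm tall.

How it is judged:
On the way, in this order (a step that is already met when the one before it is completed fails the run):
1. the tagged can stands on the pad with its tag facing the reader (x of can_center in the frame of pad between -0.01 and 0.01 m and y of can_center in the frame of pad between -0.01 and 0.01 m and z of can_center in the frame of pad between 0.05 and 0.06 m and angle between can_center's own z axis and vertical below 0.1 rad and angle between the x axis of can_center and the x axis of pad, either way round below 0.22 rad and x of can_tag in the frame of pad above 0.015 m), for 0.3 s.
2. the dial is at mark 7 (value of joint dial between 3.535 and 3.795 rad), for 0.2 s.
At the end, for the whole second after the job is handed in: The tagged can stands upright (within 0.1 rad) on the pad, its axis within 10 mm of the pad's centre in either direction, its tag towards the reader within 0.22 rad, and the dial rests at mark 7 (3.665 rad, within 0.13 rad) (all of step 1 and all of step 2 and velocity of joint dial between -0.05 and 0.05 rad/s); the robot touches nothing.
It fails at once if any of the other things on the bench is moved by more than 30 mm (distance of any of plain_can, jar, spray, nozzle, hammer, magnet, angle, brush from where it was at the start of the episode above 0.03 m).
It fails at once if the tagged can is tipped by more than 0.5 rad (angle between can_center's own z axis and vertical above 0.5 rad).
It fails at once if the tagged can is dropped or banged on the reader or its pad (more than 60 N) (contact force between can and reader above 60 N).
It also fails if it takes over 72 s, if anything falls off the work surface, if the arm or the gripper's body presses on something with over 40 N, if the wrist force passes 120 N, or if a joint passes its speed limit or range.

### The arm

A 6-joint arm with a two-finger parallel gripper is mounted at the origin on the work surface. World frame = base frame: x ahead of the robot, y to its left, z up, the work surface at z = 0. Lengths are in m, angles in rad, forces in N, time in s.
With the tool pointing down it reaches from about 0.375 to 0.9 m from the base axis. Payload 3.1 kg.
Tool frame: the origin (TCP) lies between the finger pads; the fingertips stand 22 mm ahead of it and the grasp point (between the pads) lies 3 mm ahead of it; z points along the fingers, y is the line along which they close (so a half turn about z gives the same grasp; the last joint's range is limited). The gripper opens to 87 mm and grips with 3 to 60 N. Pads are 19 mm wide; open, the fingers measure 117 mm over their backs; the gripper's body (75 mm by 190 mm) begins 51 mm behind the grasp point.
Start: joints at [1.131, 0.527, 1.433, -0, 1.181, -0.178], TCP at [0.162, 0.604, 0.245] pointing down, gripper open.
Joint ranges: [-3.08, 3.08], [-0.75, 2.2], [0.22, 2.44], [-1.43, 4.57], [0, 2.65], [-2.85, 2.85]. Speed limits (rad/s): [2.79, 2.79, 3.14, 3.14, 3.14, 3.14].

### API

Orientations are given as a unit quaternion [x, y, z, w].
In Python, from rig import get_obs, camera, get_calibration, hand_in, cut_out gives the robot as it stands.
- The arm moves only by the shell command python3 -m inch 'ROWS' [OPENING] [FORCE]. ROWS is JSON, one flat list of numbers, 6 for each row, row after row: the shift along the tool's x, y, z scaled (see below), then the turn, a rotation vector about the tool's x, y, z scaled (see below). A call has 1 to 20 rows; each row is the pose to reach, as a shift and turn from the pose commanded when the call began, along the tool's axes at that moment; what a row does not reach only later rows make up. The controller multiplies each number of a shift by 0.08 m and each number of a turn by 90 degrees. A row lasts 1/12 s, in which the tool goes at most 41.7 mm and 7.16 degrees, less where a joint would pass 70% of its speed; a pose out of reach is approached as far as the arm can. A call with a number of a shift or a turn outside -1 to 1 is refused whole. A call with a gripper value outside its range is refused whole. OPENING is the finger opening in mm, from 0 to 87, set as the call begins (- or left out, the last holds). The fingers move at their own pace and stop on an object; FORCE is the grip in N (left out, the last holds). Time passes only in rows, so rows that repeat a pose let the fingers close. It gives the time, the measured TCP pose, the force, the opening and the grip force at its end, in the units of the state.
- get_obs(): the state, without advancing time (a new reading comes with each control period).
- camera(name): name is "side" or "top" or "wrist"; returns the picture (384x512x3 uint8, red, green, blue); there is no depth.
- get_calibration(name): a dict with "vertical_fov" (degrees; the focal length in pixels is half the picture's height over the tangent of half this angle, whatever the lens; pixels are square), "cx", "cy" (the principal point, pixels), "T" (4x4, takes a point from camera to world coordinates). Camera axes: x right, y down, z forward; pixel columns grow to the right and rows downward; lengths in m; the calibration is good to about 2 mm. A picture is of the moment at which its call begins: read the wrist's pose just before it. get_calibration takes no time and is no camera call; for the wrist camera it gives the pose at the moment of the call.
- hand_in(): hands the job in; it is judged then, once.
Trained networks look in the newest picture that a camera, given by its name, has taken for a name from the list of things; names that differ only in an ending like _2 or _b are one class to them, and where a whole thing is asked for, a point or a joint stands for the part that bears it (a point fixed in the world has none). Each returns a list of dicts, best first, with "conf" (0 to 1); they miss things now and then, are a little off and sometimes report something else, mostly with a low value. They report only what shows in the picture. A call takes as long as a camera call.
- cut_out(camera, thing): "region" (384x512 bool, what is visible of it) and "bbox" ([left, top, right, bottom] in pixels, round what is visible of it).
The state is a dict: "time": time; "q": joint angles; "joint_velocities": joint speeds; "joint_torque": joint torques, N m; "position": TCP position; "tool_rot": TCP orientation; "ft_force": force on the tool from outside, world axes, zero at the start; "moment": the same for the moment, N m; "grip_width": finger opening in m; "grip_force": force on a finger pad.
Only numpy, scipy, OpenCV 4.12 (cv2) and the standard library are available. Lean on these libraries where they do the work, as an engineer would, in place of code of your own. Each camera call takes 0.05 s, during which the arm holds its last target. There are 200 camera calls.

## Working session

There is one attempt and no reset: what is moved stays moved. The work goes in short steps, Python scripts to look and compute and a shell command to move; the robot and the scene stay as the last step left them, time stands still between calls to the robot, and variables do not carry over. Pictures are saved under pics/ and viewed, at most 10 in all, crops included, and the job is handed in when it is done.

```bash
ls; mkdir -p pics
python3 - <<'E'
from rig import *
import cv2,numpy as np
o=get_obs();print(o)
for n in("top","side"):
    im=camera(n);cv2.imwrite(f'pics/{n}0.png',im[:,:,::-1]);c=get_calibration(n);print(n,c)
    np.save(n+'0.npy',im)
    for t in ["can_center","pad","remote","dial","plain_can","dial_grip","jar","spray","nozzle","hammer","magnet","angle","brush"]:
        try: r=cut_out(n,t);print(t,[(round(x['conf'],2),np.round(x['bbox']).tolist()) for x in r[:3]])
        except Exception as e: print(t,e)
E
```

```text
pics
{'time': 0.0, 'q': array([ 1.13047439e+00,  5.28459970e-01,  1.43388409e+00, -1.84699207e-05,
        1.18137272e+00, -1.78540734e-01]), 'joint_velocities': array([ 8.94641514e-05, -8.35884434e-04,  1.11354526e-03, -7.92238336e-04,
       -4.47409308e-04, -2.56478568e-04]), 'joint_torque': array([-1.94663895e-03, -4.40050435e+01, -1.76592332e+01,  6.31837081e-02,
        5.83371834e-02, -1.53291844e-04]), 'position': array([0.16146109, 0.60308932, 0.24358117]), 'tool_rot': array([ 1.30513620e-01,  9.91445948e-01, -1.01422372e-03, -3.15282341e-04]), 'ft_force': array([ 0.16602276, -0.22681136,  0.56374308]), 'moment': array([0.02121065, 0.00369833, 0.07012395]), 'grip_force': 0.0, 'grip_width': 0.08691139346527645}
top {'vertical_fov': 49.23307216065198, 'cx': 257.4451836428472, 'cy': 188.95683794070112, 'T': array([[-8.91133895e-04, -9.94057479e-01,  1.08852807e-01,
         4.31706410e-01],
       [-9.99997421e-01,  1.11323291e-03,  1.97960818e-03,
        -8.93967426e-03],
       [-2.08902285e-03, -1.08850762e-01, -9.94055908e-01,
         1.42513626e+00],
       [ 0.00000000e
[... 1132 characters left out ...]
.        ,  1.        ]])}
can_center [(0.96, [247.0, 197.0, 268.0, 232.0])]
pad [(0.71, [239.0, 149.0, 284.0, 193.0])]
remote [(0.81, [212.0, 234.0, 272.0, 301.0])]
dial [(0.61, [237.0, 248.0, 261.0, 271.0]), (0.29, [208.0, 180.0, 227.0, 222.0]), (0.16, [283.0, 200.0, 304.0, 231.0])]
plain_can [(0.81, [208.0, 181.0, 228.0, 219.0])]
dial_grip [(0.79, [239.0, 249.0, 256.0, 270.0])]
jar [(0.69, [284.0, 203.0, 303.0, 231.0])]
spray [(0.92, [175.0, 172.0, 195.0, 211.0])]
nozzle []
hammer [(0.86, [288.0, 266.0, 379.0, 324.0])]
magnet [(0.61, [320.0, 168.0, 348.0, 186.0])]
angle [(0.7, [242.0, 138.0, 283.0, 146.0]), (0.63, [246.0, 197.0, 264.0, 237.0])]
brush [(0.56, [189.0, 363.0, 292.0, 384.0])]
```

Run:
```python
import cv2
t=cv2.imread('pics/top0.png');cv2.imwrite('pics/t1.png',cv2.resize(t[100:310,95:415],None,fx=2.5,fy=2.5,interpolation=cv2.INTER_CUBIC))
t=cv2.imread('pics/side0.png');cv2.imwrite('pics/s1.png',cv2.resize(t[120:335,140:400],None,fx=2.75,fy=2.75,interpolation=cv2.INTER_CUBIC))
```

```text
(no output)
```

View pics/t1.png

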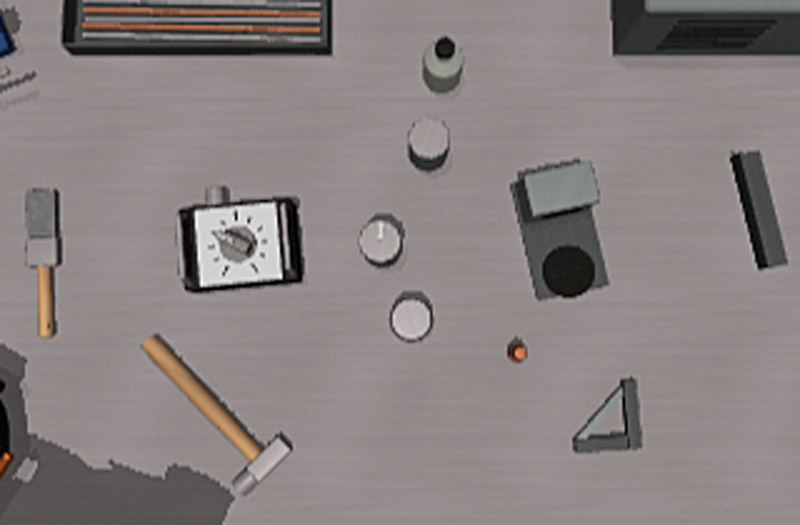

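View pics/s1.png

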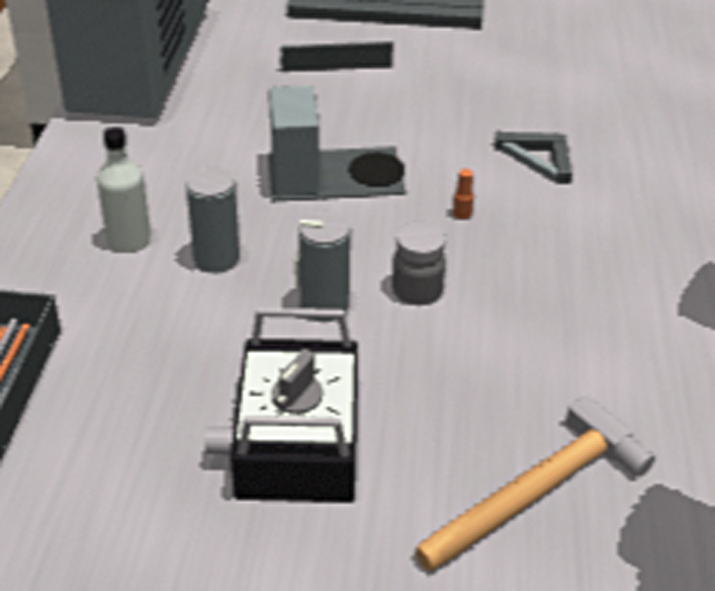

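The top view shows the tagged can (rib on the lid pointing up in the image, about +x) at about px (247,197). The pad is at (322,208) with the reader above it, the remote dial at (191,197) with its nose up and to the left, the jar at (260,227) and the plain can at (266,157). The side view agrees, with the tagged can in front of the remote's far hoop.

```bash
cat > h.py <<'E'
from rig import *
import numpy as np,cv2
from scipy.spatial.transform import Rotation as R
def ray(c,u,v):
    f=192/np.tan(np.radians(c['vertical_fov']/2));T=c['T']
    return T[:3,3],T[:3,:3]@np.array([(u-c['cx'])/f,(v-c['cy'])/f,1])
def at(c,u,v,z):
    o,d=ray(c,u,v);return (o+d*(z-o[2])/d[2])[:2].round(4)
def proj(c,P):
    f=192/np.tan(np.radians(c['vertical_fov']/2));T=c['T'];p=T[:3,:3].T@(np.asarray(P,float)-T[:3,3])
    return np.array([c['cx']+f*p[0]/p[2],c['cy']+f*p[1]/p[2]])
def delta(x,y,z,yaw):
    "tool-frame shift/0.08 and turn/90deg to a down pose with tool x at yaw (deg)"
    o=get_obs();r=R.from_quat(o['tool_rot'])
    t=R.from_matrix(np.c_[[np.cos(np.radians(yaw)),np.sin(np.radians(yaw)),0],[np.sin(np.radians(yaw)),-np.cos(np.radians(yaw)),0],[0,0,-1]])
    print('shift',(r.inv().apply(np.array([x,y,z])-o['position'])/.08).round(3),'turn',((r.inv()*t).as_rotvec()/(np.pi/2)).round(3),'t',round(o['time'],2),'q',o['q'].round(2))
E
python3 - <<'E'
from h import *
t=get_calibration('top');s=get_calibration('side');w=get_calibration('wrist')
def C(u,v):return 95+u/2.5,100+v/2.5
for n,p,z in [('can',C(381,242),.11),('plain',C(429,136),.11),('jar',C(411,317),.075),('spray',C(445,48),.15),('pad',C(568,270),.006),('dial',C(238,243),.09),('nozz',C(517,349),.062)]:
    print(n,at(t,*p,z))
def S(u,v):return 140+u/2.75,120+v/2.75
for n,p,z in [('can',S(326,232),.11),('plain',S(213,182),.11),('jar',S(420,238),.075),('pad',S(378,169),.006),('dial',S(298,372),.1),('dface',S(298,393),.066)]:
    print(n,at(s,*p,z))
o=get_obs();r=R.from_quat(o['tool_rot'])
print('cam in tool',r.inv().apply(w['T'][:3,3]-o['position']),r.inv().as_matrix()@w['T'][:3,:3],w['vertical_fov'],w['cx'],w['cy'])
E
```

```text
can [0.5509 0.0254]
plain [ 0.6864 -0.0356]
jar [ 0.4574 -0.0124]
spray [ 0.7901 -0.0551]
pad [ 0.5219 -0.2255]
dial [0.5516 0.2089]
nozz [ 0.4163 -0.1493]
can [0.5506 0.0397]
plain [ 0.6817 -0.0295]
jar [ 0.4567 -0.0058]
pad [ 0.5191 -0.2201]
dial [0.5514 0.2262]
dface [0.5529 0.2198]
cam in tool [ 6.57751853e-02 -1.12147268e-05 -1.39634829e-01] [[ 2.55196242e-04 -9.70144952e-01 -2.42525682e-01]
 [ 9.99999951e-01  2.03254052e-04  2.39192555e-04]
 [-1.82757122e-04 -2.42525731e-01  9.70144956e-01]] 66.57113951604954 259.21612056229446 194.04739297581995
```

```bash
for i in 1 2 3; do python3 -m inch '[-0.5,-0.285,0,0,0,0, -1,-0.57,0,0,0,0, -1,-0.57,0,0,0,0]' 87 20 >/dev/null; done
python3 -m inch '[-0.5,-0.285,0,0,0,0, -1,-0.57,0,0,0,0, -1,-0.57,0,0,0,0]'
python3 -m inch '[-0.5,-0.285,0,0,0,0, -1,-0.57,0,0,0,0, -1,-0.57,0,0,0,0]'
python3 -m inch '[-0.5,-0.285,0,0,0,0, -1,-0.57,0,0,0,-0.1, -1,-0.57,0,0,0,-0.167, -1,-0.57,0,0,0,-0.167, -1,-0.57,0,0,0,-0.167, -1,-0.57,0,0,0,-0.167]'
python3 - <<'E'
from h import *
delta(.5516,.215,.245,180)
c=get_calibration('wrist');im=camera('wrist');np.save('w1.npy',im);np.save('w1c.npy',c)
cv2.imwrite('pics/w1.png',im[:,:,::-1])
for t in ("dial","dial_grip","remote"):
    r=cut_out('wrist',t);print(t,[(round(x['conf'],2),np.round(x['bbox']).tolist()) for x in r[:3]])
E
```

```text
time: 2.4
position: [0.4278, 0.3422, 0.2449]
tool_rot: [0.133, 0.991, -0.0, 0.002]
ft_force: [-0.0, 0.2, 0.9]
grip_width: 0.0871
grip_force: 0.0
time: 2.65
position: [0.4936, 0.2773, 0.2449]
tool_rot: [0.132, 0.991, 0.0, 0.002]
ft_force: [0.9, 0.0, 0.5]
grip_width: 0.0874
grip_force: 0.0
time: 3.15
position: [0.553, 0.2166, 0.2443]
tool_rot: [0.001, 1.0, 0.0, -0.001]
ft_force: [-0.6, -0.2, 0.4]
grip_width: 0.0871
grip_force: 0.0
shift [ 0.017 -0.02  -0.009] turn [ 0.    -0.001 -0.001] t 3.15 q [ 0.18  0.49  1.51  0.    1.14 -1.39]
dial [(0.76, [235.0, 166.0, 285.0, 204.0])]
dial_grip [(0.88, [240.0, 166.0, 280.0, 205.0])]
remote [(0.72, [182.0, 127.0, 331.0, 238.0])]
```

View pics/w1.png

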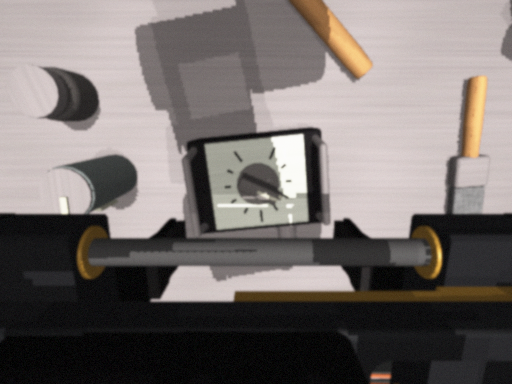

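The wrist view shows the remote in the middle (dial about (259,184), marks visible), the tagged can at left with its rib at (63,205), and the jar at (37,92).

Run:
```python
import cv2
t=cv2.imread('pics/w1.png')
cv2.imwrite('pics/w1z.png',cv2.resize(t[120:245,180:340],None,fx=4.5,fy=4.5,interpolation=cv2.INTER_CUBIC))
```

```text
(no output)
```

View pics/w1z.png

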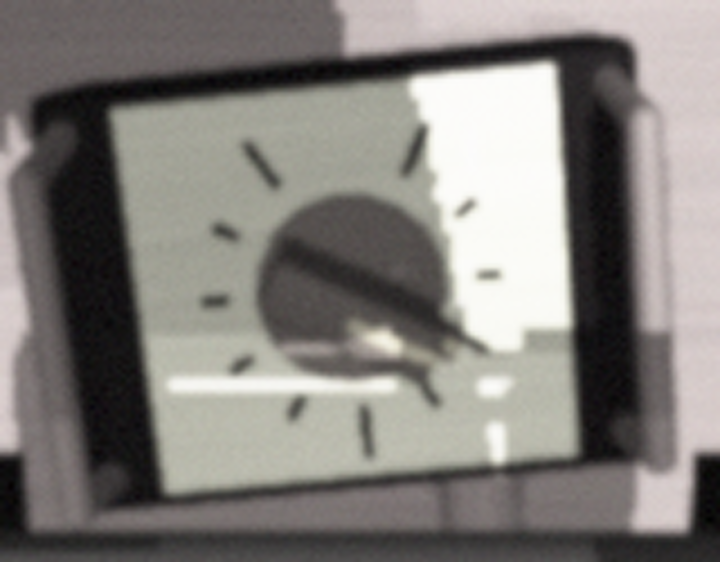

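The nose points to mark 3 (the long mark at crop (415,150) is 0, (366,432) is 5, (261,165) is 10), so it needs four clicks. Next I fit the remote's pose from the marks.

Run:
```python
from h import *
from scipy.optimize import least_squares
c=np.load('w1c.npy',allow_pickle=True).item()
M={0:(415,150),1:(468,207),2:(488,274),4:(428,388),5:(366,432),6:(296,408),7:(242,365),8:(215,300),9:(226,232),10:(261,165)}
P=np.array([at(c,180+u/4.5-.4,120+v/4.5-.4,.06) for u,v in M.values()]);n=np.array(list(M))
r=np.where(n%5==0,38,34.5)*1e-3
def f(p):
    a=p[2]+np.radians(150-30*n);return (P-p[:2]-p[3]*np.c_[r*np.cos(a),r*np.sin(a)]).ravel()
s=least_squares(f,[.55,.21,0,1]);print(s.x,np.degrees(s.x[2]),(s.fun*1e3).round(1))
nose=at(c,180+485/4.5,120+350/4.5,.09);d=nose-s.x[:2];print('nose',nose,np.degrees(np.arctan2(d[1],d[0])),np.hypot(*d))
# rough can/jar tops
print('can lid',at(c,68,187,.11),'jar',at(c,35,92,.075))
```

```text
[0.55542819 0.21508241 0.09858497 0.99777128] 5.648502962741917 [ 0.2 -0.  -0.2  0.9  0.1 -0.  -1.5 -0.5  0.5 -0.1  0.4 -0.2  0.2 -0.
 -0.1 -0.1  0.2  0.2  0.2 -0.1]
nose [0.5644 0.2464] 74.01413840230406 0.0325773666784748
can lid [0.5483 0.0333] jar [ 0.4586 -0.0077]
```

```bash
for i in 1 2; do python3 -m inch '[0,-0.4,0,0,0,0, 0,-0.75,0,0,0,0]' >/dev/null; done
python3 -m inch '[0,-0.4,0,0,0,0, 0,-0.7,0,0,0,0, 0,-0.7,0,0,0,0, 0,-0.7,0,0,0,0, 0,-0.7,0,0,0,0]'
python3 - <<'E'
from h import *
c=get_calibration('wrist');im=camera('wrist');np.save('w2c.npy',c);print(get_obs()['position'])
cv2.imwrite('pics/w2.png',im[:,:,::-1])
for t in ("can_center","plain_can","jar","pad"):
    r=cut_out('wrist',t);print(t,[(round(x['conf'],2),np.round(x['bbox']).tolist()) for x in r[:3]])
E
```

```text
time: 4.1
position: [0.5544, 0.0401, 0.2447]
tool_rot: [-0.0, 1.0, 0.0, -0.0]
ft_force: [0.6, 0.2, -0.2]
grip_width: 0.0872
grip_force: 0.0
[0.55437502 0.04042872 0.24461105]
can_center [(0.68, [220.0, 152.0, 276.0, 219.0])]
plain_can [(0.76, [171.0, 265.0, 226.0, 301.0]), (0.69, [219.0, 152.0, 274.0, 220.0])]
jar [(0.86, [182.0, 64.0, 245.0, 118.0]), (0.24, [333.0, 126.0, 510.0, 235.0])]
pad [(0.73, [12.0, 118.0, 125.0, 240.0])]
```

View pics/w2.png

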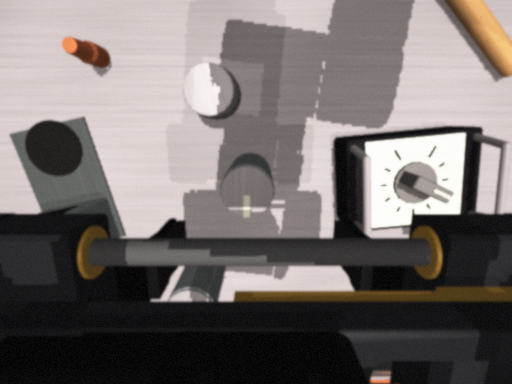

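The lid is at about (247,190) with the rib pointing down (+x). The pad disc is at (54,148), with the base plate's edges running down-right towards the reader.

Run:
```python
import cv2,numpy as np
t=cv2.imread('pics/w2.png')
a=cv2.resize(t[145:225,210:285],None,fx=5,fy=5,interpolation=cv2.INTER_CUBIC)
b=cv2.resize(t[110:240,5:130],None,fx=3.08,fy=3.08,interpolation=cv2.INTER_CUBIC)[:400]
a=cv2.convertScaleAbs(a,alpha=2.2,beta=-60);b=cv2.convertScaleAbs(b,alpha=2,beta=0)
cv2.imwrite('pics/z2.png',np.hstack([a,b]))
```

```text
(no output)
```

View pics/z2.png

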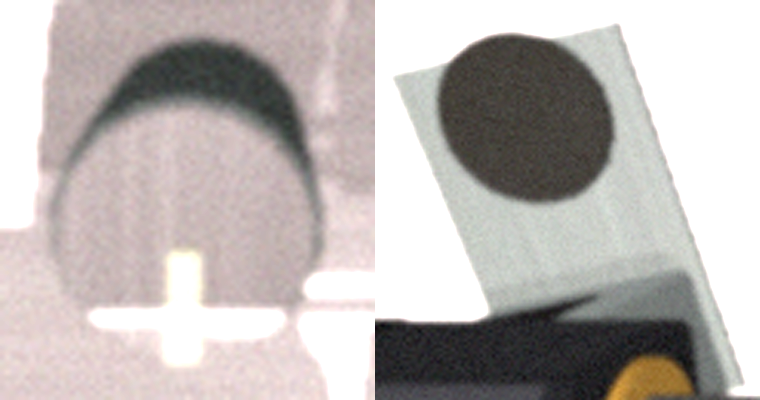

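Run:
```python
from h import *
c=np.load('w2c.npy',allow_pickle=True).item()
A=lambda u,v,z:at(c,210+(u)/5-.4,145+v/5-.4,z)
B=lambda u,v,z:at(c,5+(u-375)/3.08-.33,110+v/3.08-.33,z)
for n,p in dict(L=(52,232),R=(322,232),T=(187,98)).items(): print(n,A(*p,.11))
d=A(182,365,.113)-A(185,250,.113);print('rib',A(185,250,.113),A(182,365,.113),np.degrees(np.arctan2(d[1],d[0])))
im=cv2.imread('pics/w2.png');g=im[:,:,1]
# pad by ellipse of dark blob
m=((g[110:180,5:100]<60)).astype(np.uint8);k,l,st,ce=cv2.connectedComponentsWithStats(m)
i=l[148-110,54-5];cn,_=cv2.findContours((l==i).astype(np.uint8),0,1);cn=max(cn,key=len)
W=np.array([at(c,p[0][0]+5,p[0][1]+110,.006) for p in cn]);(x,y),r=cv2.minEnclosingCircle((W*1000).astype(np.float32));e=cv2.fitEllipse((W*1000).astype(np.float32));print('pad',x,y,r,e)
for a,b in [((395,77),(490,310)),((618,27),(742,385))]:
    p,q=B(*a,.003),B(*b,.003);d=q-p;print('edge',p,q,np.degrees(np.arctan2(d[1],d[0])))
print('plate width',np.linalg.norm(B(395,77,.003)-B(618,27,.003)))
```

```text
L [0.5542 0.0024]
R [0.5541 0.0545]
T [0.5282 0.0287]
rib [0.557  0.0282] [0.5801 0.0273] -2.231174608031256
pad 522.5 -223.3000030517578 36.011199951171875 ((523.1932983398438, -223.4028778076172), (67.62989044189453, 70.5700454711914), 4.426787853240967)
edge [ 0.5058 -0.2768] [ 0.6069 -0.2555] 11.89722627337793
edge [ 0.4857 -0.1814] [ 0.6423 -0.148 ] 12.039775538044324
plate width 0.09749446138114717
```

The sizes check out: lid width 52 mm, pad diameter 70 mm, plate width 97 mm. The can is at (0.5545,0.0285) with yaw -2°, and the pad is at (0.524,-0.223) with yaw 12°.

```bash
python3 - <<'E'
from h import *
delta(.5545,.0285,.083,177.8)
E
python3 -m inch '[0,-0.15,0.2,0,0,0.024, 0,-0.15,0.5,0,0,0.024, 0,-0.15,0.5,0,0,0.024, 0,-0.15,0.5,0,0,0.024]'
python3 - <<'E'
from h import *
delta(.5545,.0285,.083,177.8)
E
```

```text
shift [ 0.    -0.148  2.019] turn [ 0.    -0.     0.026] t 4.35 q [-0.13  0.43  1.61  0.    1.1  -1.7 ]
time: 4.68
position: [0.5537, 0.0278, 0.2037]
tool_rot: [0.018, 1.0, 0.0, -0.002]
ft_force: [-0.5, -0.1, 0.2]
grip_width: 0.0867
grip_force: 0.0
shift [-0.015  0.008  1.508] turn [ 0.    -0.002  0.001] t 4.68 q [-0.15  0.49  1.65  0.    1.01 -1.69]
```

```bash
python3 -m inch '[0,0,0.3,0,0,0, 0,0,0.6,0,0,0, 0,0,0.9,0,0,0]' >/dev/null
python3 -m inch '[0,0,0.25,0,0,0, 0,0,0.45,0,0,0, 0,0,0.6,0,0,0, 0,0,0.6,0,0,0, 0,0,0.6,0,0,0]'
python3 -m inch '[0,0,0,0,0,0, 0,0,0,0,0,0, 0,0,0,0,0,0, 0,0,0,0,0,0, 0,0,0,0,0,0, 0,0,0,0,0,0, 0,0,0,0,0,0, 0,0,0,0,0,0, 0,0,0,0,0,0, 0,0,0,0,0,0]' 45 25
```

```text
time: 5.35
position: [0.5553, 0.0275, 0.0851]
tool_rot: [0.018, 1.0, -0.0, 0.0]
ft_force: [0.2, -0.7, 0.2]
grip_width: 0.0868
grip_force: 0.0
time: 6.18
position: [0.5548, 0.0273, 0.0848]
tool_rot: [0.019, 1.0, 0.0, 0.0]
ft_force: [0.1, 2.2, 3.5]
grip_width: 0.0534
grip_force: 25.0
```

```bash
python3 -m inch '[0,0,-0.1,0,0,0, 0,0,-0.3,0,0,0, 0,0,-0.5,0,0,0, 0,0,-0.7,0,0,0, 0,0,-0.75,0,0,0]'
python3 - <<'E'
from h import *
delta(.524,-.223,.145,192)
E
```

```text
time: 6.6
position: [0.5555, 0.027, 0.1464]
tool_rot: [0.019, 1.0, -0.0, 0.001]
ft_force: [0.5, -0.4, -2.6]
grip_width: 0.0534
grip_force: 25.0
shift [ 0.278 -3.137  0.019] turn [-0.001  0.002 -0.157] t 6.6 q [-0.15  0.57  1.7  -0.    0.87 -1.69]
```

```bash
python3 -m inch '[0.02,-0.15,0,0,0,0, 0.05,-0.4,0,0,0,0, 0.07,-0.75,0,0,0,0]' >/dev/null
python3 -m inch '[0.02,-0.35,0,0,0,0, 0.07,-0.7,0,0,0,0]' >/dev/null
python3 -m inch '[0.02,-0.35,0,0,0,0, 0.07,-0.7,0,0,0,0]' >/dev/null
python3 -m inch '[0.02,-0.3,0,0,0,-0.03, 0.05,-0.55,0,0,0,-0.07, 0.07,-0.75,0,0,0,-0.11, 0.07,-0.85,0,0,0,-0.14, 0.07,-0.9,0,0,0,-0.157, 0.07,-0.9,0,0,0,-0.157, 0.07,-0.9,0,0,0,-0.157]'
python3 - <<'E'
from h import *
delta(.524,-.223,.145,192)
c=get_calibration('wrist');im=camera('wrist');np.save('w3c.npy',c)
s=camera('side');t=camera('top');cv2.imwrite('pics/s3.png',s[:,:,::-1]);cv2.imwrite('pics/t3.png',t[:,:,::-1])
w=cv2.resize(im,None,fx=1.0,fy=1.0)
v=cv2.resize(s[120:216,200:300],(400,384),interpolation=cv2.INTER_CUBIC)
cv2.imwrite('pics/w3.png',im[:,:,::-1]);o=np.hstack([w[:, :400],v])[:,:,::-1];cv2.imwrite('pics/m3.png',o)
E
```

```text
time: 7.77
position: [0.522, -0.2161, 0.1434]
tool_rot: [-0.104, 0.995, 0.001, -0.001]
ft_force: [0.3, 0.3, -2.5]
grip_width: 0.0534
grip_force: 25.0
shift [-0.007 -0.09  -0.02 ] turn [ 0.001 -0.001 -0.001] t 7.77 q [-0.59  0.59  1.67 -0.    0.88 -2.37]
```

View pics/m3.png

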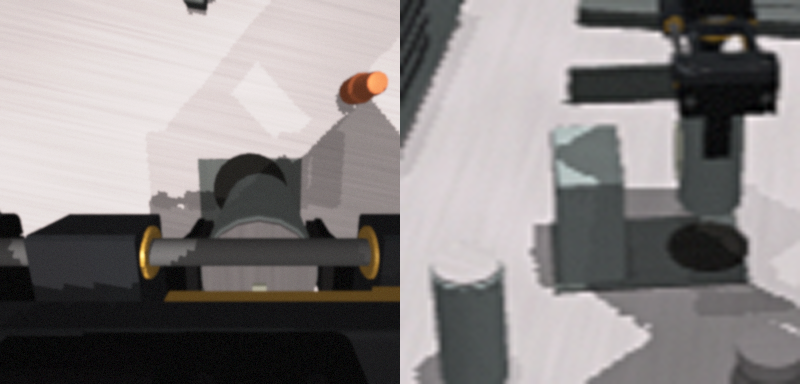

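The wrist view shows the plate's rear corners at (198,158) and (303,158) and the pad's back arc at (251,153). In the side view the tag (light strip) faces the reader. I'll check these against the pad estimate.

Run:
```python
from h import *
c=np.load('w3c.npy',allow_pickle=True).item()
a,b=at(c,198,158,.003),at(c,303,158,.003);d=b-a;n=np.array([-d[1],d[0]])/np.linalg.norm(d)
print(a,b,np.linalg.norm(d),np.degrees(np.arctan2(n[1],n[0])),(a+b)/2+.03*n,(a+b)/2-.03*n)
print('arc',at(c,251,153,.006),'sides',at(c,214,187,.006),at(c,287,187,.006))
for P in [(.524,-.223,.006),(.524-.036*np.cos(.21),-.223-.036*np.sin(.21),.006)]: print(proj(c,P))
```

```text
[ 0.5031 -0.2796] [ 0.4824 -0.1812] 0.10055371698748884 -168.12014586004355 [ 0.46339256 -0.2365758 ] [ 0.52210744 -0.2242242 ]
arc [ 0.4877 -0.2309] sides [ 0.5273 -0.2595] [ 0.5127 -0.1902]
[251.51702374 191.34075536]
[251.19341178 154.26124196]
```

```bash
python3 -m inch '[0,-0.09,0,0,0,0, 0,-0.09,0.1,0,0,0, 0,-0.09,0.25,0,0,0, 0,-0.09,0.38,0,0,0, 0,-0.09,0.46,0,0,0, 0,-0.09,0.5,0,0,0, 0,-0.09,0.53,0,0,0, 0,-0.09,0.55,0,0,0, 0,-0.09,0.57,0,0,0, 0,-0.09,0.58,0,0,0, 0,-0.09,0.58,0,0,0, 0,-0.09,0.58,0,0,0]'
python3 - <<'E'
from h import *
delta(.523,-.2235,.0908,192)
E
```

```text
time: 8.92
position: [0.5249, -0.2229, 0.0984]
tool_rot: [-0.105, 0.995, -0.0, 0.0]
ft_force: [-0.2, -0.2, -3.2]
grip_width: 0.0534
grip_force: 25.0
shift [ 0.024 -0.002  0.095] turn [-0.  0.  0.] t 8.92 q [-0.6   0.66  1.69 -0.    0.79 -2.38]
```

```bash
python3 -m inch '[0.02,0,0.01,0,0,0, 0.02,0,0.025,0,0,0, 0.02,0,0.04,0,0,0, 0.02,0,0.05,0,0,0, 0.02,0,0.06,0,0,0, 0.02,0,0.07,0,0,0, 0.02,0,0.075,0,0,0, 0.02,0,0.08,0,0,0, 0.02,0,0.085,0,0,0, 0.02,0,0.085,0,0,0, 0.02,0,0.085,0,0,0]'
```

```text
time: 9.83
position: [0.5231, -0.2232, 0.0913]
tool_rot: [-0.105, 0.995, 0.0, -0.0]
ft_force: [0.1, -0.6, -3.2]
grip_width: 0.0539
grip_force: 25.0
```

Still carrying the full weight, so I go down in 0.4 mm steps.

```bash
python3 -m inch '[0,0,0.005,0,0,0, 0,0,0.01,0,0,0, 0,0,0.01,0,0,0, 0,0,0.01,0,0,0]' | grep -E 'pos|ft_f'
python3 -m inch '[0,0,0.005,0,0,0, 0,0,0.01,0,0,0, 0,0,0.01,0,0,0, 0,0,0.01,0,0,0]'| grep -E 'pos|ft_f'
```

```text
position: [0.5232, -0.2232, 0.0909]
ft_force: [-0.2, 0.7, -0.5]
position: [0.5233, -0.2232, 0.0908]
ft_force: [-1.7, 0.5, 5.9]
```

```bash
python3 -m inch '[0,0,0,0,0,0, 0,0,0,0,0,0, 0,0,0,0,0,0, 0,0,0,0,0,0, 0,0,0,0,0,0, 0,0,0,0,0,0, 0,0,0,0,0,0, 0,0,0,0,0,0]' 80
python3 -m inch '[0,0,-0.1,0,0,0, 0,0,-0.3,0,0,0, 0,0,-0.55,0,0,0, 0,0,-0.8,0,0,0, 0,0,-1,0,0,0]' >/dev/null
python3 -m inch '[0.2,0,-0.3,0,0,0, 0.4,0,-0.6,0,0,0, 0.4,0,-0.9,0,0,0, 0.4,0,-0.9,0,0,0, 0.4,0,-0.9,0,0,0]'
python3 - <<'E'
from h import *
c=get_calibration('wrist');im=camera('wrist');np.save('w4c.npy',c);print(get_obs()['position'])
cv2.imwrite('pics/w4.png',im[:,:,::-1])
print([proj(c,p).round() for p in [(.5225,-.224,.116),(.5225,-.224,.006)]])
E
```

```text
time: 11.17
position: [0.5231, -0.2232, 0.0897]
tool_rot: [-0.105, 0.995, 0.0, -0.0]
ft_force: [-0.5, -0.0, -0.2]
grip_width: 0.0797
grip_force: 0.0
time: 12.0
position: [0.4925, -0.2305, 0.2438]
tool_rot: [-0.104, 0.995, -0.002, 0.002]
ft_force: [-0.1, -0.2, -0.5]
grip_width: 0.0801
grip_force: 0.0
[ 0.49186653 -0.22982716  0.24244305]
[array([260., 223.]), array([260., 195.])]
```

View pics/w4.png

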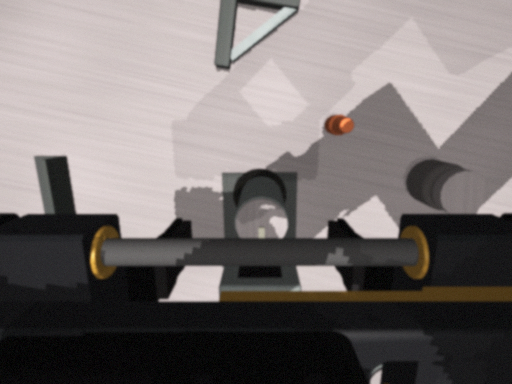

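The can stands on the pad: lid about (262,221) against a predicted (260,223), the rib points straight at the window, and the pad crescent is symmetric. Now the dial.

```bash
python3 -m inch '[-0.15,0.4,0,0,0,0, -0.32,0.88,0,0,0,0, -0.32,0.88,0,0,0,0]' 50 20 >/dev/null
python3 -m inch '[-0.15,0.4,0,0,0,0, -0.32,0.88,0,0,0,0, -0.32,0.88,0,0,0,0]' >/dev/null
python3 -m inch '[-0.15,0.4,0,0,0,0, -0.32,0.88,0,0,0,0, -0.32,0.88,0,0,0,0]' >/dev/null
python3 -m inch '[-0.15,0.4,0,0,0,0, -0.32,0.88,0,0,0,0, -0.32,0.88,0,0,0,0]' >/dev/null
python3 -m inch '[-0.15,0.4,0,0,0,0, -0.32,0.88,0,0,0,0, -0.32,0.88,0,0,0,0]' >/dev/null
python3 -m inch '[0,0.2,0,0,0,0, 0,0.2,0,0,0,0, 0,0.2,0,0,0,0]'
python3 - <<'E'
from h import *
delta(.5554,.2151,.2,245.65)
E
```

```text
time: 13.55
position: [0.54, 0.1562, 0.2408]
tool_rot: [-0.105, 0.994, -0.0, -0.001]
ft_force: [0.4, 0.1, 0.3]
grip_width: 0.0495
grip_force: 0.0
shift [-0.344  0.68   0.509] turn [ 0.    -0.001 -0.595] t 13.55 q [ 0.08  0.45  1.6  -0.    1.1  -1.7 ]
```

```bash
python3 -m inch '[-0.15,0.3,0.1,0,0,-0.05, -0.3,0.6,0.25,0,0,-0.12, -0.34,0.68,0.4,0,0,-0.19, -0.34,0.68,0.5,0,0,-0.26, -0.34,0.68,0.5,0,0,-0.33, -0.34,0.68,0.5,0,0,-0.4, -0.34,0.68,0.5,0,0,-0.47, -0.34,0.68,0.5,0,0,-0.54, -0.34,0.68,0.5,0,0,-0.595, -0.34,0.68,0.5,0,0,-0.595, -0.34,0.68,0.5,0,0,-0.595]' 40
python3 - <<'E'
from h import *
delta(.5554,.2151,.090,245.65)
c=get_calibration('wrist');im=camera('wrist')
print(proj(c,(.5554,.2151,.1)),proj(c,(.5554+.028*np.cos(np.radians(65.65)),.2151+.028*np.sin(np.radians(65.65)),.1)))
cv2.imwrite('pics/w5.png',cv2.resize(im[80:260,140:380],None,fx=3,fy=3,interpolation=cv2.INTER_CUBIC)[:,:,::-1])
E
```

```text
time: 14.47
position: [0.5561, 0.2141, 0.2015]
tool_rot: [-0.54, 0.842, -0.0, -0.0]
ft_force: [-0.3, 0.1, 0.2]
grip_width: 0.04
grip_force: 0.0
shift [-0.009  0.012  1.393] turn [ 0.    -0.    -0.003] t 14.47 q [ 0.18  0.54  1.55 -0.    1.05 -2.53]
[260.41919959 201.07854273] [260.54879807 231.8330254 ]
```

View pics/w5.png

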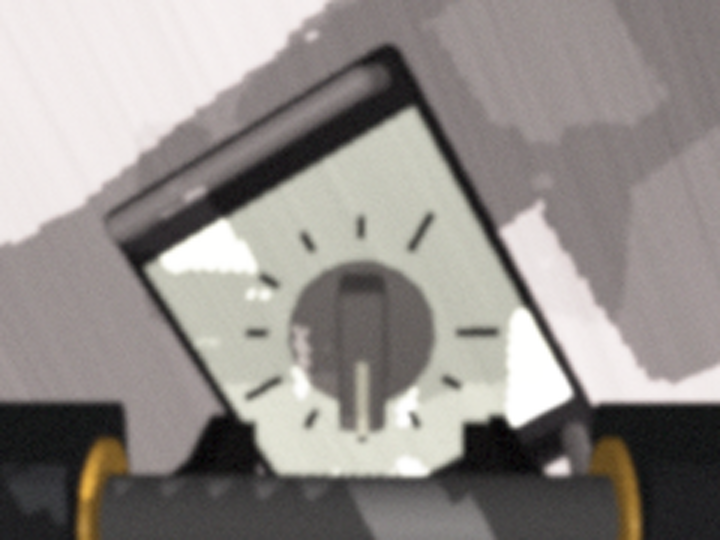

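The bar is centred between the fingers (col 260) and the nose is on mark 3. Descending, gripping, and turning 120° clockwise.

```bash
python3 -m inch '[0,0,0.2,0,0,0, 0,0.01,0.45,0,0,0, 0,0.01,0.7,0,0,0]' >/dev/null
python3 -m inch '[0,0,0.25,0,0,0, 0,0,0.45,0,0,0, 0,0,0.58,0,0,0, 0,0,0.64,0,0,0, 0,0,0.64,0,0,0, 0,0,0.64,0,0,0]'
python3 -m inch '[0,0,0,0,0,0, 0,0,0,0,0,0, 0,0,0,0,0,0, 0,0,0,0,0,0, 0,0,0,0,0,0, 0,0,0,0,0,0, 0,0,0,0,0,0, 0,0,0,0,0,0]' 8 25
```

```text
time: 15.27
position: [0.5556, 0.2159, 0.0949]
tool_rot: [-0.541, 0.841, -0.0, 0.0]
ft_force: [0.1, -0.0, -0.1]
grip_width: 0.04
grip_force: 0.0
time: 15.93
position: [0.5558, 0.2158, 0.095]
tool_rot: [-0.541, 0.841, -0.0, 0.001]
ft_force: [1.2, -1.9, 2.6]
grip_width: 0.0139
grip_force: 25.0
```

```bash
python3 -m inch '[0,0,0,0,0,0.06, 0,0,0,0,0,0.13, 0,0,0,0,0,0.2, 0,0,0,0,0,0.27, 0,0,0,0,0,0.34, 0,0,0,0,0,0.41, 0,0,0,0,0,0.48, 0,0,0,0,0,0.55, 0,0,0,0,0,0.62, 0,0,0,0,0,0.69, 0,0,0,0,0,0.7, 0,0,0,0,0,0.7]'
python3 -m inch '[0,0,0,0,0,0.06, 0,0,0,0,0,0.13, 0,0,0,0,0,0.2, 0,0,0,0,0,0.27, 0,0,0,0,0,0.34, 0,0,0,0,0,0.41, 0,0,0,0,0,0.48, 0,0,0,0,0,0.55, 0,0,0,0,0,0.6, 0,0,0,0,0,0.635, 0,0,0,0,0,0.635, 0,0,0,0,0,0.635, 0,0,0,0,0,0.635, 0,0,0,0,0,0.635]'
python3 - <<'E'
from h import *
delta(.5554,.2151,.095,125.65);print(get_obs()['moment'])
E
```

```text
time: 16.93
position: [0.5562, 0.2152, 0.095]
tool_rot: [-0.024, 1.0, -0.001, 0.001]
ft_force: [2.3, -3.8, 3.4]
grip_width: 0.0139
grip_force: 25.0
time: 18.1
position: [0.5559, 0.2145, 0.095]
tool_rot: [0.457, 0.889, -0.001, 0.001]
ft_force: [1.5, -6.6, 3.7]
grip_width: 0.0133
grip_force: 25.0
shift [ 0.01  -0.001  0.   ] turn [-0.     0.002 -0.   ] t 18.1 q [ 0.18  0.69  1.62 -0.    0.83 -0.44]
[-1.27192326 -0.33774707 -0.02181157]
```

Release, rise clear, and check.

```bash
python3 -m inch '[0,0,0,0,0,0, 0,0,0,0,0,0, 0,0,0,0,0,0, 0,0,0,0,0,0, 0,0,0,0,0,0]' 40 >/dev/null
python3 -m inch '[0,0,-0.1,0,0,0, 0,0,-0.3,0,0,0, 0,0,-0.6,0,0,0, 0,0,-0.9,0,0,0, 0,0,-1,0,0,0]' >/dev/null
python3 -m inch '[0,0,-0.3,0,0,0, 0,0,-0.4,0,0,0, 0,0,-0.4,0,0,0, 0,0,-0.4,0,0,0]'
python3 - <<'E'
from h import *
im=camera('wrist');s=camera('side')
a=cv2.resize(im[80:260,150:370],(476,390),interpolation=cv2.INTER_CUBIC)
b=cv2.resize(s[130:250,200:300],(324,390),interpolation=cv2.INTER_CUBIC)
cv2.imwrite('pics/f.png',np.hstack([a,b])[:,:,::-1])
E
```

```text
time: 19.27
position: [0.5549, 0.2159, 0.2063]
tool_rot: [0.459, 0.889, 0.0, 0.0]
ft_force: [-0.8, 0.3, -0.2]
grip_width: 0.0398
grip_force: 0.0
```

View pics/f.png

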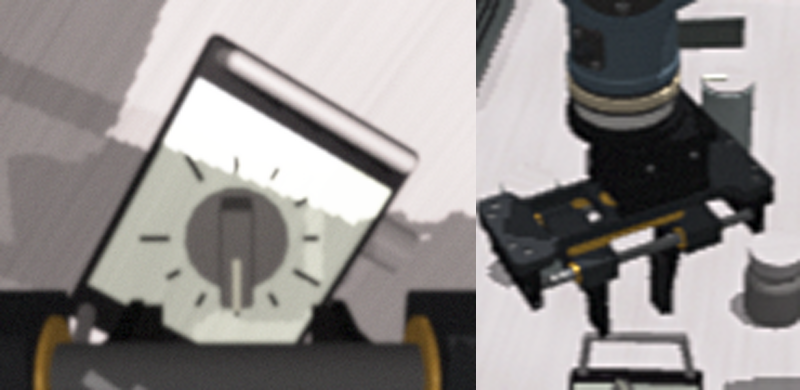

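The nose is on mark 7: long mark 5 is at (307,277), then 6 at (270,298), then the nose at (237,310). The can is standing on the pad in the side view.

```bash
python3 -c "
from rig import *
print(hand_in())"
```

```text
the job is handed in; nothing more can be done
None
```

I handed the job in at about 19 s of robot time. In the last pictures the tagged can stands on the pad with its tag facing the reader's window, and the dial is released at mark 7. The hand-in gave no verdict.

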